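# Take the leaky cell out of the desk clock with tongs

## Robot

A 6-joint arm with a two-finger parallel gripper is mounted at the origin on a cart in front of the work surface, level with it; the furniture and walls round the work are solid. World frame = base frame: x ahead of the robot, y to its left, z up, the work surface at z = 0. Lengths are in m, angles in rad, forces in N, time in s.
With the tool pointing down it reaches from about 0.35 to 0.85 m from the base axis. Payload 8.1 kg.
Tool frame: the origin (TCP) lies at the very end of the fingers, on their centre line; the grasp point (between the pads) lies 19 mm behind it; z points along the fingers, y is the line along which they close (so a half turn about z gives the same grasp; the last joint's range is limited). The gripper opens to 93 mm and grips with 3 to 60 N. Pads are 15 mm wide; open, the fingers measure 128 mm over their backs; the gripper's body (75 mm by 188 mm) begins 65 mm behind the grasp point.
Start: joints at [1.114, 0.13, 1.488, -0, 1.523, -0.085], TCP at [0.218, 0.559, 0.219] pointing down, gripper open.
Joint ranges: [-2.96, 2.96], [-0.89, 2.26], [0.02, 2.5], [-1.34, 4.48], [0, 2.73], [-2.66, 2.66]. Speed limits (rad/s): [2.39, 2.39, 2.79, 3.14, 3.14, 3.14].

## Interface

Orientations are given as a rotation vector (axis times angle).
In Python, from plant import robot gives the robot as it stands. The module is installed in compiled form; this text tells all that it offers.
- The arm moves only by the tool play_rows, never from a script. Its argument "increments" is text: rows parted by semicolons, each of 5 numbers parted by spaces: the shift along the tool's x, y, z in mm, then the turn about the tool's z in degrees, then the closure, from -1 (fully open) to 1 (shut). In form: dx dy dz yaw claw; .... A call has 1 to 20 rows; each row is the pose to reach, as a shift and turn from the pose commanded when the call began, along the tool's axes at that moment; what a row does not reach only later rows make up. A row lasts 1/10 s, in which the tool goes at most 50 mm and 8.59 degrees, less where a joint would pass 70% of its speed; a pose out of reach is approached as far as the arm can. A call with a gripper value outside its range is refused whole. The fingers move at their own pace and stop on an object; "force" is the grip in N (left out, the last holds). Time passes only in rows, so rows that repeat a pose let the fingers close. It gives the time, the measured TCP pose, the force, the opening and the grip force at its end, in the units of the state.
- robot.read_state(): the state, without advancing time (a new reading comes with each control period).
- robot.read_camera(name): name is "scene" or "side" or "wrist"; returns the picture (384x512x3 uint8, blue, green, red); there is no depth.
- robot.calibration(name): a dict with "vertical_fov" (degrees; the focal length in pixels is half the picture's height over the tangent of half this angle, whatever the lens; pixels are square), "cx", "cy" (the principal point, pixels), "D" ([k1, k2, p1, p2, k3] as OpenCV has them; the pictures are not rectified), "rvec" (rotation vector, rad) and "tvec" (3), from world to camera coordinates, as OpenCV has them. Camera axes: x right, y down, z forward; pixel columns grow to the right and rows downward; lengths in m; the calibration is good to about 2 mm. A picture is of the moment at which its call begins: read the wrist's pose just before it. calibration takes no time and is no camera call; for the wrist camera it gives the pose at the moment of the call.
- robot.close_job(): hands the job in; it is judged then, once.
Trained networks look in the newest picture that a camera, given by its name, has taken for a name from the list of things; names that differ only in an ending like _2 or _b are one class to them, and where a whole thing is asked for, a point or a joint stands for the part that bears it (a point fixed in the world has none). Each returns a list of dicts, best first, with "conf" (0 to 1); they miss things now and then, are a little off and sometimes report something else, mostly with a low value. They report only what shows in the picture. A call takes as long as a camera call. They do not tell look-alikes from the thing itself.
- robot.recognise(camera, query): "centre" ([x, y, z] in m, in world coordinates, good to about 4 mm: the middle of the surface that is visible of it).
- robot.regions_of(camera, query): "pixels" (384x512 bool, what is visible of it).
- robot.landmark_of(camera, query): "centre" ([x, y, z] in m, in world coordinates, good to about 4 mm: a listed point, or the origin of a listed thing).
The state is a dict: "t": time; "q": joint angles; "dq": joint speeds; "joint_torque": joint torques, N m; "tool_pos": TCP position; "orientation": TCP orientation; "force": force on the tool from outside, world axes, zero at the start; "wrist_torque": the same for the moment, N m; "opening": finger opening in m; "gripper_force": force on a finger pad.
Only numpy, scipy, OpenCV 4.12 (cv2) and the standard library are available. Lean on these libraries where they do the work, as an engineer would, in place of code of your own. Each camera call takes 0.05 s, during which the arm holds its last target. There are 200 camera calls.

## Task

The battery in the desk clock has leaked, so keep the gripper off the clock and the battery: take the spring tongs out of the tool block, use their tips to push the clock's battery cover past its catch and fully open, then close the tongs on the battery and lift it out of its bay. Finish while holding it up in the tongs, still, about 15 cm above the desk; do not drop it, and leave the other things on the desk where they are.

Things in the scene. Friction and masses are not known exactly. Their poses are not given: they have to be found in the camera images.
- tongs: Grey plastic spring tongs, 121 mm tall, 50 g, tips down in the block: two flat legs under a round hinge head. z up from tips to head, y from leg to leg; origin at tip level midway between the legs as they stand. Legs 3.5 thick (y), 14 wide (x; rubber jaws at the bottom 22 mm: 12), parallel at first: 15 between, 22 over the outer faces. The frame belongs to the -y leg.
- tongs_grip (a point): Where to take the tongs: 80 mm above the tips, midway between the legs, on their ribbed thumb plates (22 wide in x, 66 to 94 up); the head ends 41 mm above it. Fingers on the legs' outer faces: squeezing shuts the jaws, easing off lets the spring open them. To hold them open stop the fingers 24.5 mm apart. In the block the legs press on the walls: squeeze, then draw straight up.
- tongs_arm (a joint): Angle of the +y leg, rad: 0 in the block, opens to +0.15, shuts to -0.13. Gap between jaw tips = 15 mm + 110 mm x angle (31 open, 1 shut); outer width at the grip = 22 mm + 30 mm x angle (26.5 open, 18 shut). The hinge pin is 110 above the tips. The spring pushes each finger with 7 N open, 9.5 N at 0, 12 N shut; squeeze beyond that reaches the jaws at 0.27 of its size, so grip with 40 to 80 N.
- tip_fixed (a point): Inner edge of the bottom end of the -y leg.
- tip_moving (a point): Inner edge of the bottom end of the +y leg. The midpoint of the two tip points is the working point of the tongs, open or shut.
- tool_block: Wooden tool block, 115 (x) x 62 (y) x 48 high, origin under its centre, does not move. The tongs stand in its middle well (16 in x, 22.8 in y, 40 deep, floor 8 above the desk), their axes along the block's. A stubby screwdriver is fixed at x = +42, top 90 above the desk.
- clock: White desk clock lying on its face, back up: case 90 (x) x 160 (y) x 32, black bezel 98 x 168 x 8, origin under its centre, does not move. Battery bay: x -31..31, y 20..66, floor at z 8. Saddles (y 29..57, up to z 19) hold the cell's ends at x -29..-19 and 19..29; between x -17 and 17 both sides of the cell are free down to the floor. Rails at x = +-37, up to z 38, beside the cover.
- clock_cover (a joint): Travel of the grey battery cover, m: 0 shut, 0.054 fully open. It slides along the case back toward the clock's -y and stays where left. A sprung ball catch (x 30..45, y 52..66, up to z 43) holds a nib of the cover: about 5 N to push past it in the first 5 mm, then 1.5 N. Cover 69 (x) x 54 (y) x 3, top at z 35.4, over y 16..70 of the clock when shut.
- cover_lip (a point): Middle of the outer (+y) face of the cover's upturned lip, moving with it: at clock y +70 when shut, z 39.5. The lip is 40 wide in x, 4 thick, from the case back (z 32) up to z 43. Push it here toward the clock's -y with the tongs shut and the flat of a leg (squeezing line along the push): edge-on the tongs may turn in the fingers. Each shut leg is 3.5 thick.
- cell: AA battery, 14.5 across, 50.5 long, 24 g, dark sleeve, bright at one end, hidden by the cover at first; origin at its middle, x along it. It lies along the clock's x, middle at clock x 0, y 43, z 17.75. A sprung contact at its +x end presses it lengthwise with 2 N: it resists lifting a little. Close the jaws on its sides with the tips about 5 mm below its axis.
- eraser: Bystander: wrapped white eraser, 23x58x12, origin under its centre.
- usb_stick: Bystander: small memory stick with a bare metal plug, 18x54x8, origin under its centre.
- sticky_pad: Bystander: square pad of sticky notes, 76x76x17, origin under its centre.
- card_case: Bystander: small flat memory-card case, 36x52x10, origin under its centre.
- tealight: Bystander: tealight candle in a metal cup, 38 across, 15 high, origin under its centre.
Not all that is in view belongs to the job. Of the things like the tongs, leave any that is green or purple; of the rest the smaller one is meant.

How it is judged:
On the way, in this order (a step that is already met when the one before it is completed fails the run):
1. the gripper has drawn the tongs out of the tool block (height (world z) of tongs above 0.055 m and contact force between the fingers and tongs above 2 N), for 0.2 s.
2. the battery cover is fully open, the tongs still in the gripper (value of joint clock_cover above 0.049 m and contact force between the fingers and tongs above 2 N), for 0.2 s.
3. the battery is lifted out of its bay in the tongs (height (world z) of cell above 0.06 m and contact force between tongs and cell above 0.5 N and contact force between the fingers and cell below 0.2 N), for 0.2 s.
At the end, for the whole second after the job is handed in: The battery hangs still (under 3 cm/s) between the jaws of the tongs, its middle more than 10 cm above the desk and within 35 mm of both jaw tips, squeezed by the tongs and touching neither the gripper nor the clock; the gripper holds the tongs; the cover is open by at least 49 of its 54 mm (all of step 2 and height (world z) of cell above 0.1 m and contact force between tongs and cell above 0.5 N and linear speed of cell below 0.03 m/s and contact force between cell and clock below 0.1 N and distance between each of tip_fixed, tip_moving and cell below 0.035 m and contact force between the fingers and cell below 0.2 N); the arm keeps its last pose, push and grip.
It fails at once if the gripper or arm touches the clock or its cover (contact force between any of the fingers, the arm and clock above 0.5 N).
It fails at once if the gripper or arm touches the battery (contact force between any of the fingers, the arm and cell above 0.3 N).
It fails at once if the battery is dropped on the desk (height (world z) of cell below 0.01 m).
It fails at once if a bystander is pushed out of its place (over 3 cm) (distance of any of eraser, usb_stick, sticky_pad, card_case, tealight from where it was at the start of the episode above 0.03 m).
It also fails if it takes over 51 s, if anything falls off the work surface, if the arm or the gripper's body presses on something with over 40 N, if the wrist force passes 120 N, or if a joint passes its speed limit or range.

## Working session

There is one attempt and no reset: what is moved stays moved. The work goes in short steps, Python scripts to look and compute and a tool call to move; the robot and the scene stay as the last step left them, time stands still between calls to the robot, and variables do not carry over. Pictures are saved under pics/ and viewed, at most 10 in all, crops included, and the job is handed in when it is done.

Besides the shell and the picture viewer there is one more tool, called after "Request:" as name(argument=value, ...), one argument or row to a line, values as JSON. play_rows: Moves the arm, as the interface text tells. Its arguments: {"type":"object","properties":{"increments":{"type":"string"},"force":{"type":"number"}},"required":["increments"]}

```bash
mkdir -p pics; ls
python3 - <<'E'
from plant import robot
import cv2,numpy as np
s=robot.read_state();print(s['t'],s['tool_pos'],s['orientation'],s['opening'])
ims=[robot.read_camera(c) for c in('scene','side')]
cv2.imwrite('pics/a.png',ims[0]);cv2.imwrite('pics/b.png',ims[1])
for c in('scene','side'):
  for n in('tongs','tool_block','clock','cover_lip','tongs_grip','eraser','usb_stick','sticky_pad','card_case','tealight'):
    print(c,n,[(round(d['conf'],2),np.round(d['centre'],3).tolist()) for d in robot.landmark_of(c,n)])
for c in('scene','side','wrist'):
  k=robot.calibration(c);print(c,k)
E
```

```text
pics
0.0 [0.21768866 0.55850904 0.21761142] [-5.80512674e-01 -3.08698518e+00  2.75559196e-03] 0.092945847710911
scene tongs [(0.77, [0.446, 0.091, 0.006]), (0.77, [0.617, 0.275, 0.001]), (0.66, [0.502, 0.208, 0.01]), (0.57, [0.617, 0.114, 0.002])]
scene tool_block [(0.67, [0.503, 0.202, -0.002])]
scene clock [(0.62, [0.547, -0.121, -0.002]), (0.56, [0.464, 0.363, 0.003])]
scene cover_lip [(0.68, [0.553, -0.05, 0.033])]
scene tongs_grip [(0.82, [0.613, 0.113, 0.105]), (0.73, [0.618, 0.274, 0.083]), (0.61, [0.45, 0.094, 0.104]), (0.56, [0.501, 0.203, 0.086]), (0.21, [0.558, -0.052, 0.037])]
scene eraser [(0.65, [0.599, -0.002, 0.0])]
scene usb_stick [(0.41, [0.452, 0.001, 0.001])]
scene sticky_pad [(0.76, [0.46, 0.366, 0.003]), (0.49, [0.504, 0.204, 0.011])]
scene card_case [(0.53, [0.557, -0.36, -0.002]), (0.46, [0.451, -0.004, 0.001]), (0.37, [0.557, -0.051, 0.038])]
scene tealight []
side tongs [(0.86, [0.612, 0.116, -0.001]), (0.82, [0.444, 0.092, -0.0]), (0.72, [0.504, 0.202, 0.009]), (0.65, [0.615, 0.272, -0.0])]
side tool_block [(0.62, [0.5, 0.203, 0.002])]
side clock [(0.67, [0
[... 599 characters left out ...]
       ,  0.        ]), 'rvec': array([ 1.24627574,  2.39033141, -0.88532754]), 'tvec': array([ 0.30203661, -0.28303255,  1.68785234])}
side {'vertical_fov': 54.91048496754084, 'cx': 257.88755059666323, 'cy': 195.8228256044566, 'D': array([-0.09474632,  0.        ,  0.        ,  0.        ,  0.        ]), 'rvec': array([ 0.10619095, -2.91285804,  1.08885041]), 'tvec': array([0.52852475, 0.07594645, 1.01514931])}
wrist {'vertical_fov': 61.357293786852786, 'cx': 256.3492602254979, 'cy': 191.57193777569395, 'D': array([-0.09180045,  0.        ,  0.        ,  0.        ,  0.        ]), 'rvec': array([-2.42508984, -1.6560586 , -0.20021703]), 'tvec': array([-0.59927029, -0.0293031 ,  0.38768656])}
```

View pics/a.png

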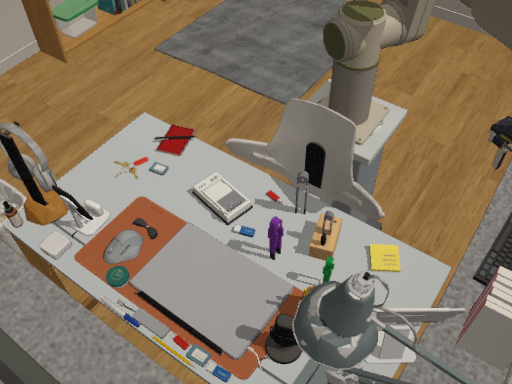

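View pics/b.png

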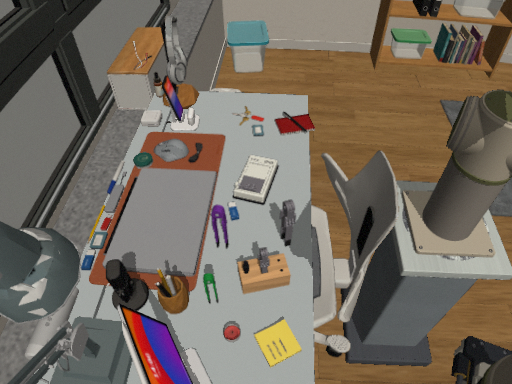

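The scene shows the wooden block at about (325,233) holding grey tongs. A larger grey pair stands at (302,190), purple at (275,238) and green at (328,270). The clock is at (222,197). The side view agrees, with the block at (263,271) and the clock at (257,178). The tongs in the block are the small ones, since their grip is 8 + 80 mm up.

```bash
cat > h.py <<'E'
from plant import robot
import cv2,numpy as np
from scipy.spatial.transform import Rotation as R
def cam(c):
    k=robot.calibration(c);f=192/np.tan(np.radians(k['vertical_fov']/2))
    K=np.array([[f,0,k['cx']],[0,f,k['cy']],[0,0,1.]]);return K,k['D'],k['rvec'],k['tvec']
def proj(c,P):
    K,D,r,t=cam(c);return cv2.projectPoints(np.atleast_2d(np.float64(P)),r,t,K,D)[0][:,0]
def plane(c,px,z):
    K,D,r,t=cam(c);u=cv2.undistortPoints(np.float64(px).reshape(-1,1,2),K,D)[:,0]
    Rm=R.from_rotvec(r).as_matrix();d=np.c_[u,np.ones(len(u))]@Rm;o=-Rm.T@t
    return o+d*((z-o[2])/d[:,2])[:,None]
def pose():
    s=robot.read_state();return np.array(s['tool_pos']),R.from_rotvec(s['orientation']).as_matrix(),s
def goto(p,psi=None):
    """tool-frame move to world TCP p with tool x at world angle psi (deg)"""
    p0,Rm,s=pose();d=Rm.T@(np.array(p)-p0)*1000;cur=np.degrees(np.arctan2(Rm[1,0],Rm[0,0]))
    y=0 if psi is None else -((psi-cur+180)%360-180)
    print('t',round(s['t'],2),'psi',round(cur,2),'p',np.round(p0,4),'zax',np.round(Rm[:,2],4),'move',np.round(d,1),'yaw',round(y,2),'q6',np.round(s['q'][5],2))
E
python3 - <<'E'
from h import *
p,Rm,s=pose();K,D,r,t=cam('wrist');Rc=R.from_rotvec(r).as_matrix();o=-Rc.T@t
print('cam in tool',np.round(Rm.T@(o-p),4),'axes',np.round(Rm.T@Rc.T,3).tolist())
goto([.5,.205,.25],0)
goto([.5,.205,.25])
E
```

```text
cam in tool [ 0.0634 -0.0008 -0.165 ] axes [[-0.001, -0.971, -0.238], [1.0, -0.001, 0.0], [-0.0, -0.238, 0.971]]
t 1.1 psi 158.7 p [0.218  0.559  0.2186] zax [ 0.  0. -1.] move [-391.4 -227.4  -31.4] yaw 158.7 q6 -0.09
t 1.1 psi 158.7 p [0.218  0.559  0.2186] zax [ 0.  0. -1.] move [-391.4 -227.4  -31.4] yaw 0 q6 -0.09
```

Request:
play_rows(
  increments="-391 -227 -60 0 -1;-391 -227 -60 0 -1;-391 -227 -60 0 -1;-391 -227 -60 0 -1;-391 -227 -60 0 -1;-391 -227 -60 0 -1;-391 -227 -60 0 -1;-391 -227 -60 0 -1;-391 -227 -60 0 -1;-391 -227 -60 0 -1;-391 -227 -60 0 -1;-391 -227 -60 0 -1;-391 -227 -60 0 -1",
)

```text
t: 2.4
tool_pos: [0.4988, 0.2068, 0.2784]
orientation: [-0.578, -3.087, -0.0]
force: [0.3, 0.7, -0.4]
opening: 0.0926
gripper_force: 0.0
```

Run:
```python
from h import *
im=robot.read_camera('wrist');cv2.imwrite('pics/c.png',im)
goto([.5,.205,.25],0)
for n in('tongs','tool_block','tongs_grip'):
    print(n,[(round(d['conf'],2),np.round(d['centre'],3).tolist()) for d in robot.landmark_of('wrist',n)])
for d in robot.regions_of('wrist','tool_block'):
    m=d['pixels'].astype('uint8');print(d['conf'],m.sum(),cv2.boundingRect(m))
    im[m>0]=im[m>0]//2+np.array([0,120,0],np.uint8)
cv2.imwrite('pics/c2.png',im)
```

```text
t 2.45 psi 158.82 p [0.4989 0.2068 0.2784] zax [-5.e-04  1.e-04 -1.e+00] move [-1.7 -1.3 28.4] yaw 158.82 q6 -0.9
tongs [(0.77, [0.618, 0.114, -0.002]), (0.76, [0.498, 0.207, 0.009]), (0.7, [0.616, 0.274, 0.002]), (0.64, [0.448, 0.093, 0.002]), (0.49, [0.459, 0.36, 0.002])]
tool_block [(0.9, [0.495, 0.204, -0.005])]
tongs_grip [(0.9, [0.504, 0.207, 0.091]), (0.82, [0.451, 0.096, 0.107]), (0.76, [0.613, 0.115, 0.107]), (0.61, [0.619, 0.271, 0.078])]
0.93 4239 (208, 117, 95, 102)
```

View pics/c.png

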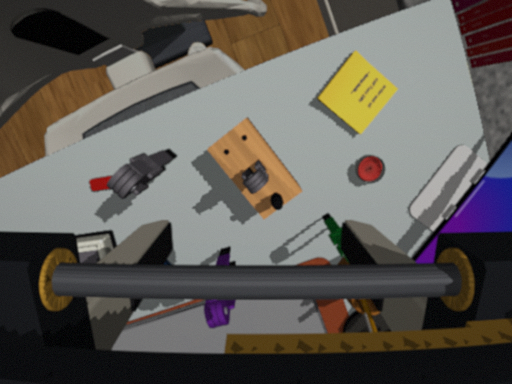

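The wrist view shows the block with corners near (248,118), (208,150), (302,188) and (262,217). The small tongs' head is at (255,175) and the screwdriver, which marks the block's +x end, at (277,202). I'll fit the box model to the mask.

```bash
cat >> h.py <<'E'
from scipy.optimize import minimize
def boxfit(c,mask,size,x0,off=(0,0)):
    """fit x,y,yaw of upright box (lx,ly,h) silhouette to the hull of the mask"""
    S=4;K,D,r,t=cam(c);lx,ly,h=size
    pts=cv2.findNonZero(mask.astype('uint8'));hull=cv2.convexHull(pts).astype(float)
    def draw(p): 
        a=np.zeros((384*S,512*S),np.uint8);q=np.round((p.reshape(-1,2)+.5)*S).astype(np.int32);return cv2.fillConvexPoly(a,cv2.convexHull(q),1)
    A=draw(hull)
    B=np.array([[sx*lx/2+off[0],sy*ly/2+off[1],z] for sx in(-1,1) for sy in(-1,1) for z in(0,h)])
    def P(v):
        Q=B@R.from_euler('z',v[2]).as_matrix().T+[v[0],v[1],0];return cv2.projectPoints(Q,r,t,K,D)[0]
    def cost(v):
        M=draw(P(v));return 1-(A&M).sum()/(A|M).sum()
    x0=np.array(x0,float);sim=np.vstack([x0,x0+[.01,0,0],x0+[0,.01,0],x0+[0,0,.15]])
    s=minimize(cost,x0,method='Nelder-Mead',options=dict(initial_simplex=sim,xatol=1e-4,fatol=1e-5));return s.x,1-s.fun
def biggest(m):
    n,l,st,_=cv2.connectedComponentsWithStats(cv2.morphologyEx(m.astype('uint8'),cv2.MORPH_OPEN,np.ones((3,3))));return l==1+np.argmax(st[1:,4])
E
python3 - <<'E'
from h import *
m=biggest(robot.regions_of('wrist','tool_block')[0]['pixels'])
c=plane('wrist',[[248.5,118],[208,150],[302,188],[262,217],[277,202]],.048);print(np.round(c,3).tolist())
for y0 in(.2,-.2,-.6): 
    v,i=boxfit('wrist',m,(.115,.062,.048),(.498,.205,y0));print(v,np.degrees(v[2]),i)
ms=biggest(robot.regions_of('side','tool_block')[0]['pixels'])
print(boxfit('side',ms,(.115,.062,.048),v))
for d in robot.regions_of('wrist','tongs'):
    q=np.argwhere(d['pixels']);print(d['conf'],q.mean(0)[::-1],plane('wrist',[q.mean(0)[::-1]],.1))
E
```

```text
[[0.442, 0.217, 0.048], [0.46, 0.157, 0.048], [0.547, 0.248, 0.048], [0.564, 0.188, 0.048], [0.553, 0.213, 0.048]]
[0.50398943 0.20207402 0.29166345] 16.711084716192744 0.9717244950802693
[0.50398144 0.20193564 0.29391231] 16.83993506163411 0.970970958010177
[0.50370918 0.20215553 0.2917861 ] 16.71811201065098 0.9719542670689231
(array([0.5022864 , 0.20432032, 0.28427802]), np.float64(0.9406248855353284))
0.98 [139.29003021 172.51661631] [[0.45237093 0.08630957 0.1       ]]
0.81 [219.07762557 298.39726027] [[0.62584916 0.10756853 0.1       ]]
0.8 [255.22743056 177.53298611] [[0.50373096 0.20208626 0.1       ]]
0.68 [333.01891892 230.84054054] [[0.59309127 0.26190285 0.1       ]]
```

Run:
```python
from h import *
goto([.503,.203,.20],196.6)
```

```text
t 2.8 psi 158.73 p [0.4996 0.2058 0.2787] zax [ 0.  0. -1.] move [-4.2 -1.4 78.7] yaw -37.87 q6 -0.9
```

Request:
play_rows(
  increments="-4 -1 40 -8 -1;-4 -1 60 -16 -1;-4 -1 79 -24 -1;-4 -1 79 -32 -1;-4 -1 79 -37.9 -1;-4 -1 79 -37.9 -1;-4 -1 79 -37.9 -1",
)

```text
t: 3.5
tool_pos: [0.5032, 0.2031, 0.1998]
orientation: [-0.448, 3.109, 0.0]
force: [0.1, 0.4, 0.3]
opening: 0.0927
gripper_force: 0.0
```

Run:
```python
from h import *
im=robot.read_camera('wrist')
goto([.503,.203,.069],196.6)
m=biggest(robot.regions_of('wrist','tool_block')[0]['pixels'])
v,i=boxfit('wrist',m,(.115,.062,.048),(.503,.203,.29));print(v,np.degrees(v[2]),i)
for d in robot.regions_of('wrist','tongs')[:3]:
    q=np.argwhere(d['pixels']);print(d['conf'],q.mean(0)[::-1],plane('wrist',[q.mean(0)[::-1]],.12))
Rz=R.from_euler('z',16.6,degrees=True).as_matrix()
for o in([.503,.203,0],):
  for z in(.048,):
    Q=np.array([[a*.0575,b*.031,z] for a,b in((-1,-1),(-1,1),(1,1),(1,-1))])@Rz.T+o
    cv2.polylines(im,[np.round(proj('wrist',Q)).astype(np.int32)],True,(0,255,0))
  q=proj('wrist',np.array([[0,0,.129],[0,0,.088]])+o);[cv2.circle(im,tuple(int(round(x)) for x in a),2,(0,0,255),-1) for a in q]
cv2.imwrite('pics/d.png',im)
```

```text
t 3.55 psi -163.58 p [0.5032 0.2031 0.1998] zax [ 3.e-04  1.e-04 -1.e+00] move [ 3.000e-01 -1.000e-01  1.308e+02] yaw -0.18 q6 -1.57
[0.50405212 0.20280133 0.29020164] 16.627328967355037 0.9714295660044034
0.95 [134.75402726  90.29801735] [[0.45124302 0.0920931  0.12      ]]
0.88 [291.74787535 315.51133144] [[0.5979745  0.26139061 0.12      ]]
0.77 [257.85419355 193.12645161] [[0.5005888  0.20159623 0.12      ]]
```

View pics/d.png

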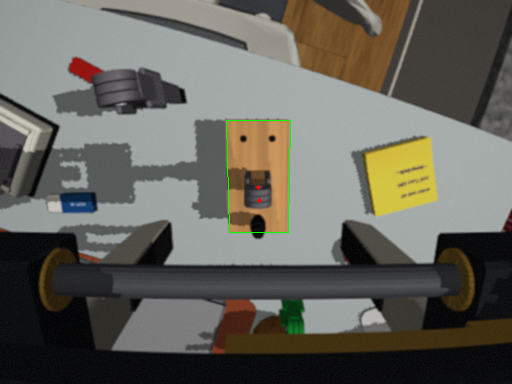

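The fitted block outline and the tongs' axis lie right on the picture, with the head at (258,190). I'll descend and squeeze.

Request:
play_rows(
  increments="0 0 45 0 -1;0 0 90 0 -1;0 0 120 0 -1;0 0 131 0 -1;0 0 131 0 -1;0 0 131 0 1;0 0 131 0 1;0 0 131 0 1;0 0 131 0 1;0 0 131 0 1;0 0 131 0 1;0 0 131 0 1",
  force=40,
)

```text
t: 4.85
tool_pos: [0.5031, 0.2031, 0.0686]
orientation: [0.453, -3.109, 0.0]
force: [-0.2, -0.4, 0.9]
opening: 0.0416
gripper_force: 0.0
```

Request:
play_rows(
  increments="0 0 0 0 1;0 0 0 0 1;0 0 0 0 1;0 0 0 0 1;0 0 0 0 1;0 0 0 0 1",
)

```text
t: 5.45
tool_pos: [0.5031, 0.203, 0.0686]
orientation: [0.453, -3.109, 0.0]
force: [0.4, 0.3, -0.7]
opening: 0.0216
gripper_force: 40.0
```

Request:
play_rows(
  increments="0 0 0 0 1;0 0 0 0 1;0 0 0 0 1;0 0 -5 0 1;0 0 -10 0 1;0 0 -20 0 1;0 0 -30 0 1;0 0 -45 0 1;0 0 -60 0 1",
)

```text
t: 6.35
tool_pos: [0.5033, 0.2032, 0.1303]
orientation: [-0.453, 3.108, 0.0]
force: [0.4, 0.2, -0.5]
opening: 0.0213
gripper_force: 40.0
```

Run:
```python
from h import *
goto([.555,-.01,.26],172)
```

```text
t 6.35 psi -163.4 p [0.5033 0.2032 0.1303] zax [ 7.e-04  2.e-04 -1.e+00] move [  11.3 -219.  -129.7] yaw 24.6 q6 -1.57
```

Request:
play_rows(
  increments="0 0 -45 0 1;0 0 -90 0 1;0 0 -130 4 1;11 -40 -130 8 1;11 -85 -130 14 1;11 -130 -130 20 1;11 -170 -130 24.6 1;11 -200 -130 24.6 1;11 -219 -130 24.6 1;11 -219 -130 24.6 1;11 -219 -130 24.6 1",
)

```text
t: 7.45
tool_pos: [0.5552, -0.01, 0.2596]
orientation: [0.221, 3.133, 0.001]
force: [-0.5, 0.4, -1.2]
opening: 0.0217
gripper_force: 40.0
```

Run:
```python
from h import *
im=robot.read_camera('wrist');cv2.imwrite('pics/e.png',im)
goto([.555,-.01,.26],172);p,Rm,s=pose();print(s['opening'],s['force'])
for n in('clock','cover_lip','tip_fixed','tip_moving','tongs_grip','tongs'):
    print(n,[(round(d['conf'],2),np.round(d['centre'],3).tolist()) for d in robot.landmark_of('wrist',n)])
rs=robot.regions_of('wrist','clock')
for d in rs: print(d['conf'],d['pixels'].sum(),cv2.boundingRect(d['pixels'].astype('uint8')))
v,i=boxfit('wrist',biggest(rs[0]['pixels']),(.098,.168,.008),(.547,-.12,-.14));print(v,np.degrees(v[2]),i)
im2=robot.read_camera('side');cv2.imwrite('pics/e2.png',cv2.resize(im2[100:250,160:360],None,fx=4,fy=4))
for n in('clock','cover_lip','tip_fixed','tip_moving','tongs_grip'):
    print(n,[(round(d['conf'],2),np.round(d['centre'],3).tolist()) for d in robot.landmark_of('side',n)])
```

```text
t 7.5 psi 172.0 p [ 0.5551 -0.0094  0.2594] zax [ 6.e-04  4.e-04 -1.e+00] move [ 0.  -0.6 -0.6] yaw -0.0 q6 -1.54
0.021360336789052598 [ 0.60486388  0.06058121 -1.13730146]
clock [(0.82, [0.542, -0.119, -0.004])]
cover_lip [(0.75, [0.557, -0.052, 0.04]), (0.22, [0.557, -0.362, 0.001])]
tip_fixed [(0.94, [0.623, 0.274, 0.0]), (0.92, [0.61, 0.116, 0.001]), (0.89, [0.454, 0.083, 0.002]), (0.57, [0.556, -0.012, 0.197])]
tip_moving [(0.82, [0.609, 0.27, 0.002]), (0.79, [0.555, 0.0, 0.196]), (0.56, [0.627, 0.114, -0.002])]
tongs_grip [(0.91, [0.621, 0.272, 0.078]), (0.78, [0.448, 0.09, 0.106]), (0.74, [0.611, 0.113, 0.108]), (0.62, [0.555, -0.016, 0.199]), (0.61, [0.555, -0.009, 0.283])]
tongs [(0.9, [0.555, -0.006, 0.2]), (0.87, [0.614, 0.275, -0.0]), (0.77, [0.615, 0.116, -0.001]), (0.69, [0.447, 0.091, 0.003])]
0.68 9721 (105, 127, 133, 85)
[ 0.54576866 -0.12270935 -0.20869457] -11.957317943037475 0.9421123178874315
clock [(0.93, [0.544, -0.121, 0.001]), (0.19, [0.553, -0.007, 0.203])]
cover_lip [(0.88, [0.554, -0.054, 0.04])]
tip_fixed [(0.89, [0.456, 0.083, 0.002]), (0.59, [0.604, 0.114, -0.001]), (0.48, [0.625, 0.27, -0.001]), (0.44, [0.554, -0.014, 0.198])]
tip_moving [(0.6, [0.446, 0.098, -0.005]), (0.59, [0.559, -0.002, 0.2]), (0.48, [0.625, 0.118, -0.001]), (0.44, [0.609, 0.276, -0.002])]
tongs_grip [(0.82, [0.451, 0.09, 0.108]), (0.81, [0.61, 0.116, 0.106]), (0.71, [0.554, -0.01, 0.28]), (0.44, [0.616, 0.272, 0.079])]
```

View pics/e.png

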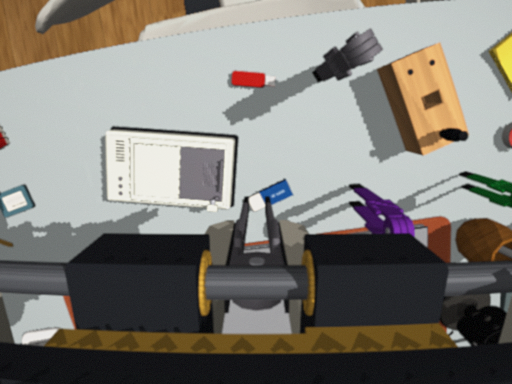

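View pics/e2.png

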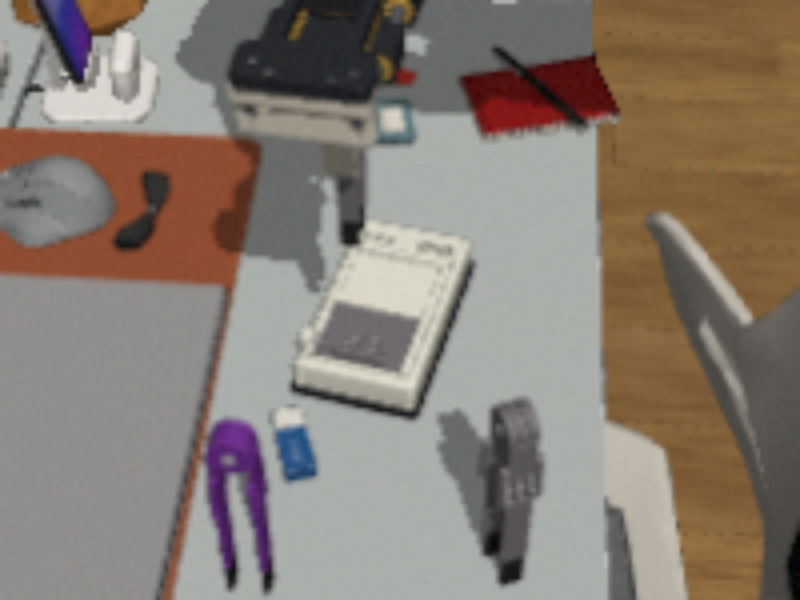

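The wrist view shows the tongs held with their tips near (247,200) and (272,200), and the clock at (105..238,127..212) with its dark cover on the right. The opening still reads 21.4 mm, so the jaws don't look shut. I'll try a firmer squeeze.

Request:
play_rows(
  increments="0 0 0 0 1;0 0 0 0 1;0 0 0 0 1;0 0 0 0 1",
  force=60,
)

```text
t: 8.55
tool_pos: [0.5551, -0.01, 0.2586]
orientation: [-0.219, -3.134, -0.0]
force: [-1.1, -1.0, -0.9]
opening: 0.0213
gripper_force: 60.0
```

Run:
```python
from h import *
im=robot.read_camera('wrist');p,Rm,s=pose();print(p,s['opening'],s['gripper_force'],s['force'])
a=cv2.resize(im[180:320,180:340],None,fx=4,fy=4,interpolation=cv2.INTER_CUBIC);a=np.clip(a.astype(float)*1.8,0,255).astype('uint8')
cv2.imwrite('pics/f.png',a)
o=p;Rz=R.from_euler('z',172,degrees=True).as_matrix()
for w in(.009,.011,.004,.0035): print(w,proj('wrist',np.array([p+Rz@[x,sy*w,-.061] for x in(-.006,.006) for sy in(-1,1)])).round(1).tolist())
```

```text
[ 0.55515408 -0.00995927  0.2586335 ] 0.021091948405948302 59.999874997884035 [-0.82052693 -0.12476596 -0.53858405]
0.009 [[270.4, 210.5], [245.7, 210.5], [270.5, 194.6], [245.5, 194.6]]
0.011 [[273.1, 210.5], [243.0, 210.5], [273.3, 194.6], [242.8, 194.6]]
0.004 [[263.5, 210.5], [252.5, 210.5], [263.6, 194.6], [252.5, 194.6]]
0.0035 [[262.8, 210.5], [253.2, 210.5], [262.9, 194.6], [253.2, 194.6]]
```

View pics/f.png

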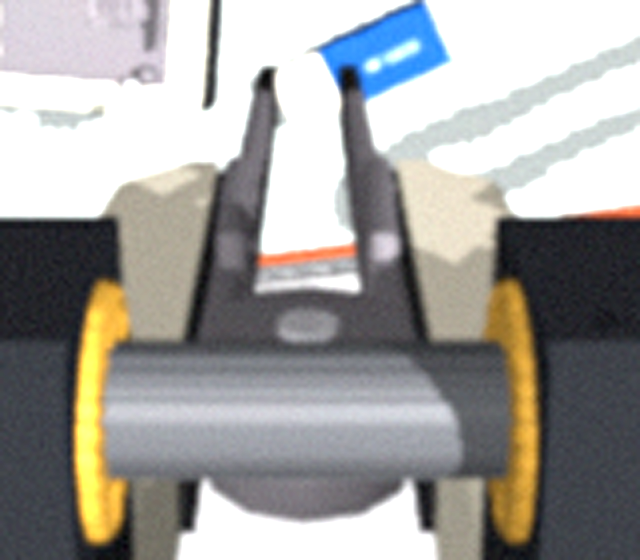

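The crop shows the jaw tips still about 10 mm apart (70–85 px rows, x 275–340), with the pads alongside the hinge head. I'll measure how the spring loads the fingers at different openings.

Request:
play_rows(
  increments="0 0 0 0 0.473;0 0 0 0 0.473;0 0 0 0 0.473;0 0 0 0 0.473",
  force=60,
)

```text
t: 9.0
tool_pos: [0.5552, -0.0099, 0.2586]
orientation: [-0.219, -3.134, -0.0]
force: [-0.4, 0.1, -0.8]
opening: 0.0248
gripper_force: 6.1
```

Run:
```python
from h import *
im=robot.read_camera('wrist');p,Rm,s=pose();print(s['opening'],s['gripper_force'],s['force'])
ds=robot.regions_of('wrist','tongs')
for d in ds:
    m=d['pixels'];r=cv2.boundingRect(m.astype('uint8'));print(d['conf'],r)
    if 200<r[0]<300: 
        for y in range(r[1],r[1]+60,4):
            x=np.flatnonzero(m[y]); print(y,x.min() if len(x) else 0,x.max() if len(x) else 0,len(x))
g=cv2.cvtColor(im,cv2.COLOR_BGR2GRAY)
for y in(200,204,210,220): print(y,g[y,235:285].tolist())
```

```text
0.024993055837273917 6.113323277968448 [-0.64503313  0.00909337 -0.56511355]
0.95 (349, 184, 66, 50)
0.91 (312, 29, 71, 54)
0.65 (460, 172, 52, 36)
200 [190, 202, 177, 109, 36, 14, 9, 32, 72, 109, 119, 115, 147, 199, 234, 238, 236, 235, 235, 234, 235, 235, 235, 235, 236, 237, 236, 207, 142, 80, 72, 74, 73, 77, 77, 63, 34, 16, 11, 17, 31, 48, 70, 77, 89, 111, 128, 145, 162, 179]
204 [191, 185, 137, 78, 58, 57, 63, 73, 112, 148, 135, 118, 117, 126, 164, 211, 234, 236, 236, 235, 235, 235, 235, 236, 236, 235, 236, 236, 236, 207, 138, 81, 70, 73, 74, 67, 48, 47, 54, 59, 76, 130, 183, 202, 204, 202, 201, 202, 200, 198]
210 [187, 147, 89, 54, 60, 62, 59, 70, 122, 184, 200, 183, 141, 119, 116, 119, 130, 163, 203, 227, 233, 228, 218, 203, 196, 194, 194, 196, 200, 199, 199, 201, 203, 202, 201, 173, 101, 51, 52, 55, 62, 83, 138, 187, 203, 202, 203, 203, 202, 201]
220 [62, 58, 63, 68, 65, 60, 62, 100, 162, 195, 200, 201, 202, 201, 201, 202, 201, 201, 201, 200, 200, 199, 201, 203, 199, 199, 201, 201, 199, 200, 199, 185, 159, 148, 145, 130, 92, 51, 50, 51, 51, 52, 58, 61, 77, 94, 113, 122, 123, 124]
```

Request:
play_rows(
  increments="0 0 0 0 0.525;0 0 0 0 0.525;0 0 0 0 0.525",
)

```text
t: 9.4
tool_pos: [0.5552, -0.0099, 0.2586]
orientation: [0.219, 3.134, -0.0]
force: [-0.7, -0.0, -1.0]
opening: 0.0225
gripper_force: 6.9
```

Request:
play_rows(
  increments="0 0 0 0 0.54;0 0 0 0 0.54;0 0 0 0 0.54",
)

```text
t: 9.7
tool_pos: [0.5551, -0.0099, 0.2586]
orientation: [-0.219, -3.134, -0.0]
force: [0.2, -0.7, -0.4]
opening: 0.0217
gripper_force: 10.1
```

Request:
play_rows(
  increments="0 0 0 0 0.55;0 0 0 0 0.55;0 0 0 0 0.55",
)

```text
t: 10.0
tool_pos: [0.5552, -0.0099, 0.2586]
orientation: [-0.219, -3.134, 0.0]
force: [-0.3, 0.4, -0.3]
opening: 0.0217
gripper_force: 17.6
```

Request:
play_rows(
  increments="0 0 0 0 0.57;0 0 0 0 0.57;0 0 0 0 0.57",
)

```text
t: 10.3
tool_pos: [0.5552, -0.0099, 0.2586]
orientation: [0.219, 3.134, -0.0]
force: [0.4, -0.5, -0.2]
opening: 0.0214
gripper_force: 34.1
```

A hard stop at about 21.5 mm means the pads are bearing on the hinge head rather than the legs. I'll put the tongs back in the block and re-grip about 12 mm lower.

Run:
```python
from h import *
goto([.5032,.2031,.26],196.6)
goto([.5032,.2031,.13],196.6)
```

```text
t 10.3 psi 172.0 p [ 0.5552 -0.0099  0.2586] zax [ 0. -0. -1.] move [ 81.1 203.7  -1.4] yaw -24.6 q6 -1.54
t 10.3 psi 172.0 p [ 0.5552 -0.0099  0.2586] zax [ 0. -0. -1.] move [ 81.1 203.7 128.6] yaw -24.6 q6 -1.54
```

Request:
play_rows(
  increments="16 40 0 -5 1;32 80 0 -10 1;48 120 0 -16 1;64 160 0 -22 1;81.1 203.7 0 -24.6 1;81.1 203.7 0 -24.6 1;81.1 203.7 45 -24.6 1;81.1 203.7 90 -24.6 1;81.1 203.7 125 -24.6 1;81.1 203.7 125 -24.6 1",
)

```text
t: 11.3
tool_pos: [0.4992, 0.2012, 0.1276]
orientation: [0.451, -3.099, 0.003]
force: [0.5, 0.0, -1.5]
opening: 0.0212
gripper_force: 60.0
```

Run:
```python
from h import *
im=robot.read_camera('wrist')
goto([.5032,.2031,.0686],196.6)
cv2.imwrite('pics/g.png',cv2.resize(im[120:300,160:360],None,fx=3.5,fy=3.3,interpolation=cv2.INTER_CUBIC))
```

```text
t 11.35 psi -163.45 p [0.5012 0.2019 0.1313] zax [-0.0055 -0.0018 -1.    ] move [-2.6  0.6 62.6] yaw -0.05 q6 -1.57
```

View pics/g.png

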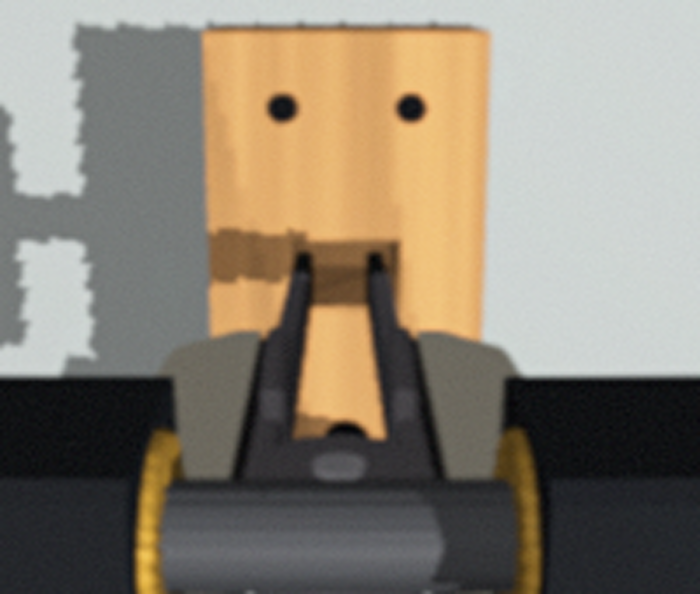

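The crop shows both tips, at (304,262) and (376,262), just over the well, which spans x 300–400. They sit about 1 mm left of centre, so I'll correct by +1 mm and lower carefully.

Request:
play_rows(
  increments="-2.6 1.6 0 0 1;-2.6 1.6 0 0 1;-2.6 1.6 10 0 1;-2.6 1.6 18 0 1;-2.6 1.6 25 0 1;-2.6 1.6 30 0 1;-2.6 1.6 30 0 1",
)

```text
t: 12.05
tool_pos: [0.5043, 0.2051, 0.1022]
orientation: [0.453, -3.106, 0.001]
force: [-0.4, -0.0, 0.1]
opening: 0.021
gripper_force: 60.0
```

Request:
play_rows(
  increments="1.6 -0.7 0 0 1;1.6 -0.7 5 0 1;1.6 -0.7 12 0 1;1.6 -0.7 20 0 1;1.6 -0.7 20 0 1",
)

```text
t: 12.55
tool_pos: [0.5027, 0.2039, 0.0818]
orientation: [0.453, -3.106, 0.001]
force: [-0.1, 0.4, -1.5]
opening: 0.0211
gripper_force: 60.0
```

Request:
play_rows(
  increments="0 0 6 0 1;0 0 12 0 1;0 0 12.5 0 0.45;0 0 12.5 0 0.2;0 0 12.5 0 0.2;0 0 12.5 0 0.2;0 0 18 0 0.2;0 0 25 0 0.2;0 0 25 0 0.2;0 0 25 0 1;0 0 25 0 1;0 0 25 0 1;0 0 25 0 1;0 0 25 0 1",
)

```text
t: 13.95
tool_pos: [0.504, 0.2042, 0.0587]
orientation: [-0.453, 3.109, -0.0]
force: [-0.1, -0.9, -0.3]
opening: 0.0207
gripper_force: 59.7
```

Request:
play_rows(
  increments="0 0 0 0 1;0 0 0 0 1",
)

```text
t: 14.15
tool_pos: [0.5039, 0.2042, 0.0587]
orientation: [-0.453, 3.109, 0.0]
force: [0.1, -0.4, -0.4]
opening: 0.0211
gripper_force: 59.7
```

Request:
play_rows(
  increments="0 0 -5 0 1;0 0 -15 0 1;0 0 -30 0 1;0 0 -45 0 1;0 0 -60 0 1;0 0 -85 0 1;0 0 -85 0 1",
)

```text
t: 14.85
tool_pos: [0.5067, 0.2051, 0.1489]
orientation: [-0.452, 3.101, 0.002]
force: [0.8, 0.4, -0.3]
opening: 0.0212
gripper_force: 59.7
```

Run:
```python
from h import *
im=robot.read_camera('wrist');p,Rm,s=pose();print(p,s['opening'],s['gripper_force'])
a=np.clip(cv2.resize(im[170:370,150:366],None,fx=3.7,fy=3,interpolation=cv2.INTER_CUBIC).astype(float)*1.7,0,255).astype('uint8')
cv2.imwrite('pics/i.png',a)
```

```text
[0.50576331 0.20479883 0.14673445] 0.021117934159258372 59.73248239606619
```

View pics/i.png

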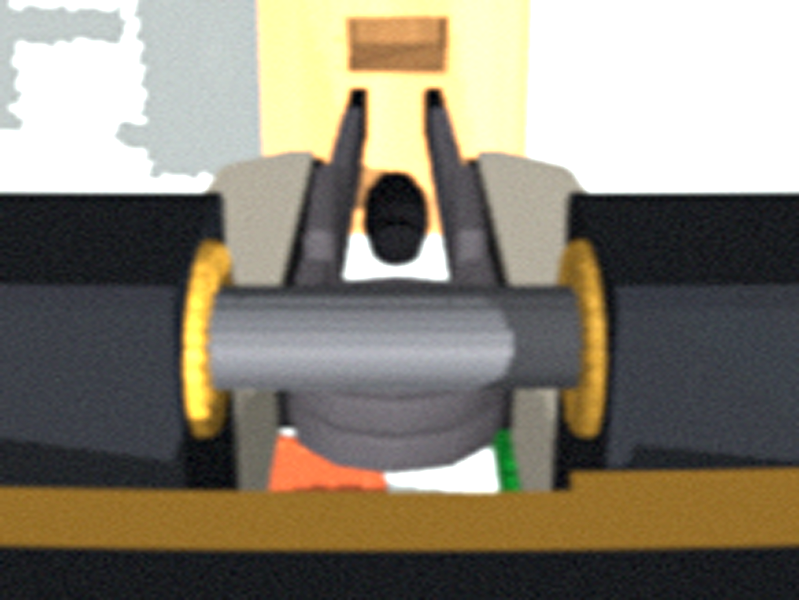

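The crop shows the head wedged between the pads, with the jaws about 11 mm apart (tips at (358,95) and (435,95)). They stop there whatever the grip height. That is narrower than the cell's 14.5 mm, so the squeeze will still reach the cell. I'll go on with the lower grip and fit the clock's pose from above.

Run:
```python
from h import *
goto([.62,-.09,.28],169)
```

```text
t 14.9 psi -163.4 p [0.5058 0.2048 0.1467] zax [ 0.0051  0.0015 -1.    ] move [ -26.  -315.1 -133.1] yaw 27.6 q6 -1.57
```

Request:
play_rows(
  increments="0 0 -45 0 1;0 0 -90 0 1;0 0 -133 5 1;-5 -45 -133 10 1;-10 -90 -133 15 1;-15 -135 -133 20 1;-20 -180 -133 25 1;-24 -225 -133 27.6 1;-26 -270 -133 27.6 1;-26 -315 -133 27.6 1;-26 -315 -133 27.6 1;-26 -315 -133 27.6 1;-26 -315 -133 27.6 1",
)

```text
t: 16.2
tool_pos: [0.6184, -0.0893, 0.276]
orientation: [-0.3, -3.126, -0.001]
force: [-0.0, 0.7, -1.4]
opening: 0.0207
gripper_force: 59.7
```

```bash
cat >> h.py <<'E'
CL=[[a*.049,b*.084,z] for a in(-1,1) for b in(-1,1) for z in(0,.008)]+[[a*.045,b*.08,z] for a in(-1,1) for b in(-1,1) for z in(0,.032)]+[[a*.02,.07,.043] for a in(-1,1)]
def clockfit(masks,x0):
    """joint fit of the clock's x,y,yaw to hulls of masks {cam:mask}"""
    S=4;A={}
    def draw(q):
        a=np.zeros((384*S,512*S),np.uint8);return cv2.fillConvexPoly(a,cv2.convexHull(np.round((q.reshape(-1,2)+.5)*S).astype(np.int32)),1)
    C={c:cam(c) for c in masks}
    for c,m in masks.items(): A[c]=draw(cv2.convexHull(cv2.findNonZero(m.astype('uint8'))).astype(float))
    def cost(v):
        Q=np.array(CL)@R.from_euler('z',v[2]).as_matrix().T+[v[0],v[1],0];e=0
        for c in A:
            K,D,r,t=C[c];M=draw(cv2.projectPoints(Q,r,t,K,D)[0]);e+=1-(A[c]&M).sum()/(A[c]|M).sum()
        return e/len(A)
    x0=np.array(x0,float);sim=np.vstack([x0,x0+[.01,0,0],x0+[0,.01,0],x0+[0,0,.15]])
    s=minimize(cost,x0,method='Nelder-Mead',options=dict(initial_simplex=sim,xatol=1e-4,fatol=1e-5));return s.x,1-s.fun
E
python3 - <<'E'
from h import *
im=robot.read_camera('wrist');cv2.imwrite('pics/j0.png',im)
goto([.62,-.09,.28],169)
for n in('clock','cover_lip','tip_fixed','tip_moving'):
    print(n,[(round(d['conf'],2),np.round(d['centre'],3).tolist()) for d in robot.landmark_of('wrist',n)][:5])
rs=robot.regions_of('wrist','clock')
for d in rs: print(d['conf'],d['pixels'].sum(),cv2.boundingRect(d['pixels'].astype('uint8')))
mk=biggest(rs[0]['pixels'])
v,i=clockfit({'wrist':mk},(.547,-.12,-.14));print(v,np.degrees(v[2]),i)
Rz=R.from_euler('z',v[2]).as_matrix();f=lambda P:np.round(proj('wrist',np.array(P)@Rz.T+[v[0],v[1],0])).astype(np.int32)
for z,a,b in((.008,.049,.084),(.032,.045,.08)): cv2.polylines(im,[f([[-a,-b,z],[-a,b,z],[a,b,z],[a,-b,z]])],True,(0,255,0))
cv2.polylines(im,[f([[-.0345,.016,.0354],[-.0345,.07,.0354],[.0345,.07,.0354],[.0345,.016,.0354]])],True,(0,0,255))
cv2.polylines(im,[f([[-.02,.07,.043],[.02,.07,.043],[.02,.066,.043],[-.02,.066,.043]])],True,(255,0,0))
cv2.imwrite('pics/j.png',cv2.resize(im[20:260,100:420],None,fx=2.5,fy=2.5))
E
```

```text
t 16.25 psi 169.07 p [ 0.6185 -0.0889  0.2763] zax [-6.e-04  5.e-04 -1.e+00] move [-1.7 -0.8 -3.7] yaw 0.07 q6 -1.61
clock []
cover_lip [(0.96, [0.558, -0.051, 0.039])]
tip_fixed [(0.92, [0.605, 0.12, 0.003]), (0.73, [0.62, -0.092, 0.224]), (0.57, [0.453, 0.081, -0.001]), (0.44, [0.623, 0.272, 0.003]), (0.28, [0.615, -0.084, 0.227])]
tip_moving [(0.65, [0.618, -0.081, 0.224]), (0.57, [0.61, 0.269, 0.003])]
0.97 9655 (157, 72, 132, 79)
[ 0.54694943 -0.12108715 -0.22405218] -12.837244251928228 0.987267756796436
```

View pics/j.png

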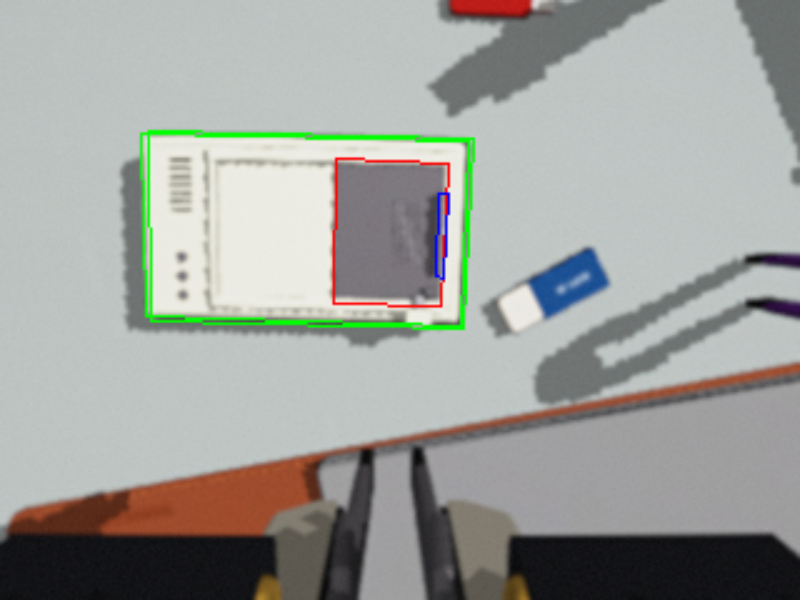

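The overlay fits the clock well: the outline, the cover (red) and the lip (blue, at (441,236)) all match. The clock is at (0.547, -0.121) with yaw -12.8°. I'll line the tongs up beyond the lip.

```bash
cat >> h.py <<'E'
V=np.array([.5469,-.1211]);YAW=-12.84
def C(x,y,z): return np.r_[V+R.from_euler('z',YAW,degrees=True).as_matrix()[:2,:2]@[x,y],z]
def inclock():
    p,Rm,s=pose();q=R.from_euler('z',-YAW,degrees=True).as_matrix()[:2,:2]@(p[:2]-V);print('clock frame',np.round(q*1000,1),'z',round(p[2]*1000,1),'F',np.round(s['force'],1),'open',s['opening'],'t',s['t'])
E
python3 - <<'E'
from h import *
goto(C(0,.088,.0867),180+YAW)
E
```

```text
t 16.5 psi 169.08 p [ 0.6188 -0.0893  0.2769] zax [ 5.e-04 -0.e+00 -1.e+00] move [ 61.7  43.  190.2] yaw 1.92 q6 -1.61
```

Request:
play_rows(
  increments="30 20 20 1.9 1;61.7 43 50 1.9 1;61.7 43 95 1.9 1;61.7 43 140 1.9 1;61.7 43 165 1.9 1;61.7 43 165 1.9 1;61.7 43 165 1.9 1",
)

```text
t: 17.2
tool_pos: [0.5665, -0.036, 0.1123]
orientation: [-0.352, -3.122, 0.0]
force: [0.2, -0.1, 0.3]
opening: 0.0209
gripper_force: 59.7
```

Run:
```python
from h import *
im=robot.read_camera('wrist');cv2.imwrite('pics/k0.png',im);inclock();goto(C(0,.088,.0867),180+YAW)
for n in('cover_lip','tip_fixed','tip_moving'):
    print(n,[(round(d['conf'],2),np.round(d['centre'],3).tolist()) for d in robot.landmark_of('wrist',n)][:5])
print(C(0,.07,.0395),proj('wrist',[C(0,.07,.0395),C(-.02,.07,.043),C(.02,.07,.043)]))
p,Rm,s=pose()
print('tips proj',proj('wrist',[p+Rm@[x,y,.0507] for y in(-.0092,-.0057,.0057,.0092) for x in(-.006,.006)]).round(1).tolist())
g=cv2.cvtColor(im,cv2.COLOR_BGR2GRAY)
for y in range(188,222,3): print(y,g[y,230:286].tolist())
```

```text
clock frame [ 1.4 87.3] z 113.8 F [-0.9  0.1 -0.9] open 0.021065538108934495 t 17.25
t 17.25 psi 167.11 p [ 0.5677 -0.0363  0.1138] zax [ 2.6e-03 -4.0e-04 -1.0e+00] move [ 1.5  0.6 27.1] yaw -0.05 q6 -1.5
cover_lip [(0.66, [0.564, -0.031, 0.144]), (0.6, [0.557, -0.053, 0.04])]
tip_fixed [(0.85, [0.566, -0.039, 0.062]), (0.83, [0.608, 0.12, 0.002]), (0.8, [0.454, 0.084, -0.002])]
tip_moving [(0.81, [0.566, -0.028, 0.059]), (0.56, [0.625, 0.116, -0.002])]
[ 0.56245605 -0.05285039  0.0395    ] [[235.18896508 194.76083624]
 [234.42454452 169.78236425]
 [235.37547183 221.04401268]]
tips proj [[244.7, 214.7], [244.6, 198.1], [249.7, 214.7], [249.6, 198.1], [266.0, 214.7], [266.2, 198.1], [271.1, 214.7], [271.2, 198.1]]
188 [109, 117, 110, 112, 160, 220, 235, 234, 233, 231, 231, 227, 230, 233, 231, 228, 211, 169, 99, 42, 16, 24, 67, 134, 182, 193, 195, 191, 192, 192, 192, 192, 192, 191, 192, 193, 192, 192, 191, 192, 192, 192, 192, 193, 193, 192, 193, 192, 192, 192, 189, 192, 193, 191, 193, 192]
191 [108, 116, 113, 111, 162, 224, 235, 232, 232, 232, 229, 229, 229, 231, 232, 226, 210, 174, 11
[... 2163 characters left out ...]
1, 34, 15, 15, 27, 65, 132, 181, 194, 191, 192, 192, 190, 193, 192, 192, 177, 131, 64, 36, 41, 50, 55, 59, 60, 93, 144, 187, 196, 193, 193, 187, 173, 147, 133, 124, 104, 96, 100]
218 [59, 65, 60, 52, 61, 102, 140, 160, 164, 145, 88, 55, 57, 62, 65, 63, 62, 52, 34, 18, 19, 17, 52, 120, 178, 196, 193, 193, 191, 192, 192, 193, 193, 190, 163, 95, 42, 38, 46, 54, 55, 57, 67, 105, 151, 173, 168, 150, 125, 106, 109, 129, 154, 179, 202, 216]
221 [124, 123, 126, 125, 133, 171, 215, 233, 215, 156, 80, 56, 59, 64, 63, 64, 60, 50, 39, 26, 18, 19, 52, 121, 178, 196, 192, 193, 193, 191, 193, 191, 193, 190, 173, 120, 61, 40, 46, 50, 56, 57, 60, 67, 79, 101, 115, 138, 144, 126, 121, 123, 123, 124, 127, 129]
```

Request:
play_rows(
  increments="1 0 10 0 1;1 0 20 0 1;1 0 26.5 0 1;1 0 26.5 0 1;1 0 26.5 0 1",
)

```text
t: 17.9
tool_pos: [0.5651, -0.036, 0.0846]
orientation: [-0.353, -3.121, -0.0]
force: [-0.1, 0.0, 0.2]
opening: 0.0209
gripper_force: 59.7
```

Run:
```python
from h import *
inclock();goto(C(0,.066,.0867),180+YAW)
```

```text
clock frame [-1.2 87. ] z 84.6 F [-0.1  0.   0.2] open 0.020906853861759188 t 17.9
t 17.9 psi 167.1 p [ 0.5651 -0.036   0.0846] zax [-1.1e-03  1.0e-04 -1.0e+00] move [ -1.2 -21.   -2.1] yaw -0.06 q6 -1.5
```

Request:
play_rows(
  increments="0 0 -1.5 0 1;0 -4 -1.5 0 1;0 -7 -1.5 0 1;0 -10 -1.5 0 1;0 -13 -1.5 0 1;0 -16 -1.5 0 1;0 -16 -1.5 0 1",
)

```text
t: 18.6
tool_pos: [0.562, -0.0516, 0.0868]
orientation: [0.353, 3.121, 0.001]
force: [0.5, 4.0, 1.3]
opening: 0.0201
gripper_force: 59.6
```

Request:
play_rows(
  increments="0 -4 0 0 1;0 -8 0 0 1;0 -12 0 0 1;0 -16 0 0 1;0 -20 0 0 1;0 -20 0 0 1",
)

```text
t: 19.2
tool_pos: [0.5573, -0.0718, 0.0866]
orientation: [-0.354, -3.122, 0.001]
force: [0.5, 1.4, 0.9]
opening: 0.0207
gripper_force: 60.3
```

Run:
```python
from h import *
im=robot.read_camera('wrist');cv2.imwrite('pics/l0.png',im);inclock()
for c in('wrist','side'):
  if c=='side': robot.read_camera(c)
  for n in('cover_lip','tip_fixed','tip_moving'):
    for d in robot.landmark_of(c,n):
        q=np.array(d['centre']);e=R.from_euler('z',-YAW,degrees=True).as_matrix()[:2,:2]@(q[:2]-V)
        if abs(e[0])<.08 and abs(e[1])<.12: print(c,n,round(d['conf'],2),np.round(e*1000),round(q[2]*1000))
p,Rm,s=pose()
print('tips proj',proj('wrist',[p+Rm@[.006,y,.0507] for y in(-.0092,-.0057,.0057,.0092)]).round(1).tolist())
print('lip proj',[(y,proj('wrist',[C(-.015,y/1000,.043)])[0].round(1).tolist()) for y in(70,60,50,40)])
g=cv2.cvtColor(im,cv2.COLOR_BGR2GRAY)
for y in(176,184,190,196,200,204,208): print(y,g[y,200:286].tolist())
```

```text
clock frame [-0.9 50.6] z 86.6 F [ 0.4  0.3 -0.4] open 0.02084466239380878 t 19.25
wrist cover_lip 0.89 [-3. 48.] 40
wrist tip_fixed 0.81 [ 1. 51.] 35
wrist tip_moving 0.61 [-6. 57.] 37
side cover_lip 0.76 [-7. 44.] 42
side cover_lip 0.16 [-2.  1.] 2
side tip_fixed 0.49 [-1. 52.] 37
side tip_moving 0.6 [-3. 55.] 36
tips proj [[244.5, 198.1], [249.6, 198.1], [266.1, 198.1], [271.2, 198.1]]
lip proj [(70, [286.5, 189.2]), (60, [271.4, 189.2]), (50, [256.3, 189.2]), (40, [241.2, 189.3])]
176 [115, 118, 118, 115, 117, 117, 118, 117, 116, 117, 116, 114, 117, 118, 118, 116, 118, 118, 117, 118, 118, 118, 118, 116, 117, 118, 119, 119, 118, 115, 119, 120, 116, 116, 120, 117, 117, 118, 118, 118, 120, 117, 118, 118, 118, 120, 116, 114, 114, 128, 166, 192, 195, 189, 181, 169, 156, 149, 148, 149, 148, 146, 151, 151, 149, 148, 148, 150, 148, 147, 146, 149, 150, 148, 149, 149, 139, 119, 110, 143, 192, 229, 233, 235, 233, 233]
184 [116, 114, 118, 116, 117, 115, 115, 117, 116, 119, 115, 116, 119, 117, 117, 115, 115, 116, 118, 115, 116, 114, 116, 118, 117, 116, 114, 117, 116, 117, 118, 118, 115, 117, 
[... 1624 characters left out ...]
09, 109, 108, 114, 117, 117, 114, 114, 108, 111, 117, 120, 123, 119, 118, 115, 100, 77, 65, 68, 62, 68, 64, 67, 66, 74, 91, 98, 70, 30, 13, 17, 14, 7, 36, 87, 135, 148, 132, 87, 32, 11, 13, 16, 36, 89, 134, 151, 151, 147, 147, 148, 149, 149, 151, 134, 115, 124, 169, 207, 230, 234, 234, 233, 233]
208 [115, 112, 116, 117, 117, 118, 114, 118, 115, 115, 115, 115, 115, 114, 109, 109, 121, 127, 123, 115, 108, 100, 105, 113, 112, 109, 104, 98, 94, 101, 116, 118, 121, 125, 116, 99, 80, 65, 67, 68, 65, 66, 67, 66, 65, 63, 64, 64, 54, 53, 57, 61, 64, 58, 36, 46, 124, 172, 163, 131, 84, 36, 28, 48, 56, 59, 64, 87, 122, 142, 148, 147, 149, 147, 150, 145, 134, 114, 127, 169, 207, 231, 233, 233, 232, 233]
```

The lip now stands at clock y ≈ 46 (24 mm open), with the tips right behind it. I'll push the rest of the way.

Request:
play_rows(
  increments="0 -5 0 0 1;0 -10 0 0 1;0 -15 0 0 1;0 -20 0 0 1;0 -25 0 0 1;0 -28 0 0 1;0 -30 0 0 1;0 -30 0 0 1",
)

```text
t: 20.4
tool_pos: [0.5506, -0.1006, 0.0866]
orientation: [-0.354, -3.122, 0.0]
force: [-0.2, 0.7, -2.4]
opening: 0.0204
gripper_force: 60.3
```

Run:
```python
from h import *
im=robot.read_camera('wrist');cv2.imwrite('pics/m0.png',im);inclock()
for n in('cover_lip','tip_fixed','tip_moving'):
    for d in robot.landmark_of('wrist',n):
        q=np.array(d['centre']);e=R.from_euler('z',-YAW,degrees=True).as_matrix()[:2,:2]@(q[:2]-V)
        if abs(e[0])<.08 and abs(e[1])<.12: print(n,round(d['conf'],2),np.round(e*1000),round(q[2]*1000))
print('lip proj',[(y,proj('wrist',[C(-.015,y/1000,.043)])[0].round(1).tolist()) for y in(26,21,16)])
g=cv2.cvtColor(im,cv2.COLOR_BGR2GRAY)
for y in(176,184,190,204): print(y,g[y,230:286].tolist())
```

```text
clock frame [-0.9 20.9] z 86.6 F [ 0.5  1.  -1. ] open 0.020289126369706666 t 20.45
cover_lip 0.64 [-8. 19.] 40
tip_fixed 0.62 [ 2. 20.] 35
tip_moving 0.58 [-6. 27.] 34
tip_moving 0.32 [-2. 24.] 119
lip proj [(26, [265.3, 189.0]), (21, [257.8, 189.0]), (16, [250.2, 189.0])]
176 [121, 119, 117, 118, 120, 124, 120, 121, 121, 121, 121, 119, 120, 123, 121, 121, 123, 118, 119, 127, 176, 231, 238, 234, 230, 215, 219, 231, 223, 182, 164, 174, 184, 200, 217, 210, 173, 154, 151, 152, 151, 151, 152, 152, 152, 152, 139, 115, 105, 117, 134, 150, 166, 178, 186, 195]
184 [120, 122, 119, 120, 119, 120, 120, 120, 117, 100, 80, 68, 68, 66, 72, 92, 111, 118, 117, 120, 170, 229, 239, 237, 231, 219, 220, 232, 236, 236, 236, 236, 235, 229, 213, 192, 180, 162, 148, 152, 153, 152, 151, 150, 155, 151, 141, 116, 112, 120, 138, 153, 167, 180, 188, 194]
190 [117, 110, 105, 113, 120, 123, 110, 90, 72, 69, 70, 69, 66, 69, 72, 92, 111, 116, 118, 122, 172, 230, 239, 236, 231, 222, 224, 232, 235, 236, 235, 235, 236, 237, 234, 213, 174, 152, 152, 152, 155, 151, 151, 153, 151, 151, 132, 84, 48, 59, 79, 91, 108, 119, 130, 139]
204 [117, 120, 121, 128, 131, 123, 118, 112, 103, 89, 79, 73, 68, 66, 67, 64, 70, 68, 66, 52, 29, 11, 14, 15, 29, 86, 174, 232, 239, 232, 184, 94, 18, 10, 13, 38, 87, 135, 150, 154, 152, 151, 153, 151, 153, 149, 133, 81, 43, 45, 46, 52, 59, 66, 66, 68]
```

Request:
play_rows(
  increments="0 -1 0 0 1;0 -2 0 0 1;0 -3 0 0 1;0 -3 0 0 1",
)

```text
t: 21.0
tool_pos: [0.5501, -0.103, 0.0867]
orientation: [0.353, 3.122, 0.001]
force: [1.1, 3.3, -1.0]
opening: 0.0207
gripper_force: 59.9
```

The force rose to 3.3 N at clock y ≈ 16, so the cover is at its end stop. I'll back off, lift, centre over the cell and open the jaws.

Run:
```python
from h import *
inclock();goto(C(0,.043,.115),180+YAW)
```

```text
clock frame [-0.9 18.3] z 86.7 F [ 1.1  3.3 -1. ] open 0.020674556408579764 t 21.0
t 21.0 psi 167.1 p [ 0.5501 -0.103   0.0867] zax [ 2.e-04  5.e-04 -1.e+00] move [ -0.8  24.7 -28.3] yaw -0.06 q6 -1.62
```

Request:
play_rows(
  increments="0 5 0 0 1;0 8 -10 0 1;-0.8 15 -28.3 0 1;-0.8 24.7 -28.3 0 1;-0.8 24.7 -28.3 0 0.5;-0.8 24.7 -28.3 0 0.45;-0.8 24.7 -28.3 0 0.45;-0.8 24.7 -28.3 0 0.45;-0.8 24.7 -28.3 0 0.45",
)

```text
t: 21.9
tool_pos: [0.556, -0.0796, 0.1145]
orientation: [-0.353, -3.121, -0.0]
force: [0.0, -0.2, -0.7]
opening: 0.0259
gripper_force: 5.1
```

Run:
```python
from h import *
im=robot.read_camera('wrist');cv2.imwrite('pics/n0.png',im);inclock();p,Rm,s=pose();print(s['gripper_force'],Rm[:,2])
r=R.from_euler('z',-YAW,degrees=True).as_matrix()[:2,:2]
for n in('cover_lip','tip_fixed','tip_moving','cell'):
    for d in robot.landmark_of('wrist',n):
        q=np.array(d['centre']);e=r@(q[:2]-V)
        if abs(e[0])<.08 and abs(e[1])<.12: print(n,round(d['conf'],2),np.round(e*1000),round(q[2]*1000))
print('tips proj',proj('wrist',[p+Rm@[.006,y,.0507] for y in(-.0155,-.012,.012,.0155)]).round(1).tolist())
print('lip',[(y,proj('wrist',[C(-.015,y/1000,.043)])[0].round(1).tolist()) for y in(21,16)])
print('cell',[proj('wrist',[C(x,y,.01775)])[0].round(1).tolist() for x in(-.025,.025) for y in(.03575,.05025)])
for d in robot.regions_of('wrist','cell'): 
    m=d['pixels'];print(d['conf'],m.sum(),cv2.boundingRect(m.astype('uint8')))
g=cv2.cvtColor(im,cv2.COLOR_BGR2GRAY)
for y in(176,182,188,194,200,203,206,212): print(y,g[y,208:290].tolist())
```

```text
clock frame [-0.3 42.6] z 114.6 F [-0.1 -1.  -0.4] open 0.025760938570020393 t 21.95
5.101223245728761 [-5.93822404e-04  6.29896249e-05 -9.99999822e-01]
cover_lip 0.94 [-4. 18.] 40
tip_fixed 0.57 [ 1. 34.] 63
tip_moving 0.88 [-2. 56.] 65
cell 0.9 [-4. 40.] 23
tips proj [[235.3, 197.7], [240.3, 197.7], [275.1, 197.7], [280.1, 197.7]]
lip [(21, [228.7, 179.3]), (16, [222.0, 179.3])]
cell [[249.1, 161.0], [266.9, 161.0], [249.5, 219.3], [266.5, 219.3]]
0.67 985 (249, 160, 17, 60)
0.59 5125 (152, 154, 72, 80)
176 [117, 110, 93, 84, 80, 71, 62, 66, 75, 100, 116, 117, 103, 95, 157, 223, 236, 234, 231, 212, 172, 154, 191, 230, 235, 233, 234, 234, 232, 231, 218, 194, 174, 154, 146, 148, 145, 150, 149, 140, 123, 108, 116, 138, 158, 173, 183, 190, 197, 202, 209, 212, 210, 207, 197, 187, 179, 161, 148, 147, 147, 147, 148, 147, 149, 149, 149, 147, 150, 148, 148, 150, 148, 151, 148, 139, 116, 102, 124, 173, 214, 232]
182 [108, 112, 114, 97, 78, 66, 66, 62, 73, 92, 111, 117, 109, 98, 131, 200, 233, 234, 232, 218, 173, 147, 180, 225, 234, 234, 233, 232, 234, 234, 232, 209, 170, 149, 148, 148, 147, 
[... 1789 characters left out ...]
5, 64, 63, 58, 65, 65, 82, 87, 94, 151, 224, 237, 235, 233, 215, 167, 148, 193, 230, 235, 206, 127, 55, 48, 51, 49, 72, 116, 146, 149, 149, 148, 149, 147, 126, 79, 46, 45, 53, 60, 64, 66, 69, 69, 74, 73, 73, 74, 67, 63, 58, 79, 118, 144, 149, 149, 152, 147, 125, 68, 40, 48, 47, 57, 90, 132, 150, 148, 147, 133, 112, 115, 156, 196, 229, 235]
212 [63, 59, 65, 65, 67, 64, 66, 66, 65, 61, 66, 63, 63, 69, 88, 144, 206, 216, 197, 177, 149, 107, 118, 187, 230, 216, 141, 71, 54, 62, 64, 62, 67, 84, 88, 95, 99, 101, 93, 72, 60, 50, 41, 46, 53, 61, 63, 67, 67, 70, 72, 73, 73, 71, 68, 64, 60, 61, 69, 76, 78, 96, 103, 103, 84, 56, 43, 52, 58, 61, 71, 100, 138, 151, 145, 131, 106, 117, 163, 203, 231, 234]
```

The cell shows between the open tips: its sides are at px 249–266, the jaws at 240 and 273. I'll shift +1 mm and lower the tips 5 mm below the cell's axis.

Request:
play_rows(
  increments="0 1 12 0 0.45;0 1 24 0 0.45;0 1 36 0 0.45;0 1 45 0 0.45;0 1 50.5 0 0.45;0 1 50.5 0 0.45;0 1 50.5 0 0.45",
)

```text
t: 22.9
tool_pos: [0.5567, -0.0784, 0.0645]
orientation: [0.353, 3.122, -0.0]
force: [0.2, 0.3, -0.6]
opening: 0.0261
gripper_force: 5.1
```

Run:
```python
from h import *
im=robot.read_camera('wrist');inclock();p,Rm,s=pose()
print('tips proj',proj('wrist',[p+Rm@[.006,y,.0507] for y in(-.0155,-.012,0,.012,.0155)]).round(1).tolist())
print('cell',[proj('wrist',[C(x,y,.01775)])[0].round(1).tolist() for x in(-.025,.025) for y in(.03575,.05025)])
for d in robot.regions_of('wrist','cell'): 
    m=d['pixels'];print(d['conf'],m.sum(),cv2.boundingRect(m.astype('uint8')))
g=cv2.cvtColor(im,cv2.COLOR_BGR2GRAY)
for y in(194,198,202,206): print(y,g[y,226:290].tolist())
```

```text
clock frame [ 0.4 43.8] z 64.9 F [ 0.2  0.  -0.9] open 0.025458454724554665 t 22.95
tips proj [[235.4, 198.2], [240.5, 198.1], [257.9, 198.1], [275.3, 198.1], [280.4, 198.1]]
cell [[245.8, 171.3], [267.6, 171.3], [246.5, 241.5], [267.1, 241.4]]
0.7 1612 (245, 168, 23, 76)
194 [236, 235, 235, 235, 235, 236, 233, 213, 171, 149, 151, 149, 151, 151, 150, 151, 152, 151, 136, 117, 107, 122, 142, 159, 174, 185, 191, 195, 200, 204, 211, 214, 219, 215, 210, 202, 196, 190, 177, 158, 138, 146, 149, 150, 151, 151, 149, 151, 150, 150, 152, 152, 152, 150, 151, 152, 153, 153, 151, 151, 151, 143, 120, 98]
198 [236, 236, 233, 231, 230, 235, 239, 234, 215, 170, 141, 134, 132, 136, 142, 151, 152, 147, 136, 94, 50, 41, 45, 53, 58, 65, 64, 68, 73, 75, 76, 78, 80, 77, 79, 77, 67, 64, 61, 69, 107, 141, 152, 151, 152, 152, 148, 142, 136, 134, 136, 141, 148, 152, 154, 151, 151, 149, 151, 151, 153, 140, 125, 97]
202 [232, 223, 199, 164, 149, 154, 155, 153, 137, 96, 40, 15, 11, 31, 84, 138, 153, 152, 133, 96, 50, 41, 46, 54, 58, 64, 64, 67, 70, 72, 75, 73, 77, 76, 73, 73, 70, 65, 59, 66, 101, 139, 151, 152, 153, 149, 126, 76, 24, 9, 19, 52, 98, 143, 153, 152, 148, 151, 153, 150, 152, 141, 119, 96]
206 [151, 149, 150, 149, 152, 154, 153, 147, 128, 77, 49, 53, 53, 50, 71, 116, 145, 149, 136, 92, 54, 41, 47, 53, 59, 61, 65, 70, 69, 72, 74, 75, 75, 72, 77, 77, 69, 66, 53, 64, 105, 139, 152, 152, 153, 148, 127, 71, 38, 47, 54, 62, 93, 136, 152, 152, 150, 151, 148, 155, 151, 138, 114, 97]
```

The cell (px 245–266) sits centred between the jaws (inner faces at 240 and 272). I'll close on it.

Request:
play_rows(
  increments="0 0 1.5 0 0.45;0 0 1.5 0 0.5;0 0 1.5 0 0.53;0 0 1.5 0 1;0 0 1.5 0 1;0 0 1.5 0 1;0 0 1.5 0 1;0 0 1.5 0 1",
  force=60,
)

```text
t: 23.8
tool_pos: [0.5566, -0.0786, 0.0631]
orientation: [0.353, 3.121, -0.0]
force: [-1.4, -3.3, 1.3]
opening: 0.0217
gripper_force: 60.0
```

Request:
play_rows(
  increments="0 0 -2 0 1;0 0 -4 0 1;0 0 -6 0 1;0 0 -9 0 1;0 0 -12 0 1;0 0 -15 0 1;0 0 -20 0 1;0 0 -25 0 1;0 0 -25 0 1",
)

```text
t: 24.7
tool_pos: [0.5576, -0.0786, 0.0894]
orientation: [0.353, 3.119, -0.0]
force: [0.3, -0.2, -0.7]
opening: 0.0216
gripper_force: 60.0
```

Run:
```python
from h import *
im=robot.read_camera('wrist');cv2.imwrite('pics/o0.png',im);inclock();p,Rm,s=pose();print(s['gripper_force'])
r=R.from_euler('z',-YAW,degrees=True).as_matrix()[:2,:2]
for c in('wrist','side'):
  if c=='side': robot.read_camera(c)
  for n in('tip_fixed','tip_moving','cell'):
    for d in robot.landmark_of(c,n):
        q=np.array(d['centre']);e=r@(q[:2]-V)
        if abs(e[0])<.08 and abs(e[1])<.12: print(c,n,round(d['conf'],2),np.round(e*1000),round(q[2]*1000))
for z in(.01775,.043): print('cell',z,[proj('wrist',[C(x,y,z)])[0].round(1).tolist() for x in(-.025,.025) for y in(.0355,.05)])
for d in robot.regions_of('wrist','cell'): 
    m=d['pixels'];print(d['conf'],m.sum(),cv2.boundingRect(m.astype('uint8')))
```

```text
clock frame [ 0.7 43.8] z 88.9 F [ 0.2 -0.1 -1.5] open 0.02143487634084487 t 24.75
59.96090084896423
wrist tip_fixed 0.64 [-0. 40.] 39
wrist tip_moving 0.96 [-2. 54.] 40
wrist cell 0.71 [-4. 52.] 36
wrist cell 0.69 [-1. 44.] 47
side tip_fixed 0.55 [ 0. 41.] 38
side tip_moving 0.63 [-3. 53.] 37
side cell 0.42 [-6. 40.] 48
cell 0.01775 [[246.5, 166.7], [266.2, 166.7], [247.0, 230.9], [265.8, 230.9]]
cell 0.043 [[245.3, 173.0], [267.4, 172.9], [246.1, 243.7], [266.9, 243.7]]
0.68 1584 (246, 168, 22, 77)
0.56 2758 (227, 199, 60, 129)
```

The cell has come up with the jaws: its mask keeps the same size relative to the tool and reads z ≈ 45 mm. I'll raise it gently to about 15 cm.

Request:
play_rows(
  increments="0 0 -4 0 1;0 0 -12 0 1;0 0 -22 0 1;0 0 -34 0 1;0 0 -46 0 1;0 0 -58 0 1;0 0 -70 0 1;0 0 -82 0 1;0 0 -94 0 1;0 0 -102 0 1;0 0 -107 0 1;0 0 -107 0 1;0 0 -107 0 1;0 0 -107 0 1;0 0 -107 0 1;0 0 -107 0 1",
)

```text
t: 26.75
tool_pos: [0.5563, -0.0783, 0.1945]
orientation: [-0.353, -3.121, -0.0]
force: [0.1, 0.2, -0.2]
opening: 0.0215
gripper_force: 60.0
```

Run:
```python
from h import *
im=robot.read_camera('wrist');cv2.imwrite('pics/p0.png',im);inclock();p,Rm,s=pose();print(s['gripper_force'])
r=R.from_euler('z',-YAW,degrees=True).as_matrix()[:2,:2]
for c in('wrist','side'):
  if c=='side': robot.read_camera(c)
  for n in('tip_fixed','tip_moving','cell','cover_lip'):
    for d in robot.landmark_of(c,n):
        q=np.array(d['centre']);e=r@(q[:2]-V)
        if abs(e[0])<.08 and abs(e[1])<.12: print(c,n,round(d['conf'],2),np.round(e*1000),round(q[2]*1000))
for d in robot.regions_of('wrist','cell'): 
    m=d['pixels'];print(d['conf'],m.sum(),cv2.boundingRect(m.astype('uint8')))
print('lip',[(y,proj('wrist',[C(-.015,y/1000,.043)])[0].round(1).tolist()) for y in(21,16)])
g=cv2.cvtColor(im,cv2.COLOR_BGR2GRAY);u,w=np.round(proj('wrist',[C(-.015,.016,.043)])[0]).astype(int);print(u,w,g[w,u-12:u+13])
```

```text
clock frame [-0.2 43.8] z 194.6 F [ 0.7 -0.6 -1.1] open 0.02165321193926374 t 26.8
59.96097547933459
wrist tip_fixed 0.58 [-2. 37.] 144
wrist tip_fixed 0.16 [-3. 53.] 142
wrist tip_moving 0.64 [-6. 52.] 144
wrist cell 0.8 [-3. 41.] 152
wrist cover_lip 0.85 [-3. 14.] 39
wrist cover_lip 0.41 [-5. 43.] 152
side tip_fixed 0.69 [ 1. 41.] 149
side tip_moving 0.66 [-0. 53.] 145
side cell 0.53 [-7. 41.] 149
side cell 0.28 [-4. 44.] 149
side cover_lip 0.65 [-8. 13.] 41
0.71 1232 (230, 200, 55, 114)
0.57 1594 (246, 168, 22, 77)
lip [(21, [234.3, 163.0]), (16, [229.3, 163.0])]
229 163 [126 113 105  87  70  69  66  74  92 113 117 120 169 225 237 230 203 177
 201 229 234 234 233 233 234]
```

The cell hangs at about 0.15 m in the jaws, the lip is at y ≈ 16 (fully open), and everything is still. I'll hand it in.

```bash
python3 -c "
from plant import robot
print(robot.close_job())"
```

```text
the job is handed in; nothing more can be done
None
```

I handed the job in at about 27 s of the 51 s: the cover is fully open, and the battery hangs still in the tongs about 15 cm above the desk; the hand-in gave no pass or fail verdict.

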